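Match the sprung feet for the pouring panel

ROBOT

A 7-joint arm with a two-finger parallel gripper is mounted at the origin on the work surface. World frame = base frame: x ahead of the robot, y to its left, z up, the work surface at z = 0. Lengths are in m, angles in rad, forces in N, time in s.
With the tool pointing down it reaches from about 0.4 to 0.85 m from the base axis. Payload 10.4 kg.
Tool frame: the origin (TCP) lies at the very end of the fingers, on their centre line; the grasp point (between the pads) lies 19 mm behind it; z points along the fingers, x is the direction in which the jaws open and shut, and the axes are right-handed (so a half turn about z gives the same grasp; the last joint's range is limited). The gripper opens to 87 mm and grips with 3 to 60 N. Pads are 19 mm wide; open, the fingers measure 117 mm over their backs; the gripper's body (75 mm by 190 mm) begins 51 mm behind the grasp point.
Start: joints at [1.218, 0.332, -0.065, 1.46, 0.022, 1.35, -0.088], TCP at [0.202, -0.591, 0.223] pointing down, gripper open.
Joint ranges: [-2.6, 2.6], [-0.5, 2.12], [-1.47, 1.34], [0.16, 2.42], [-1.27, 4.41], [0.06, 2.06], [-2.6, 2.6]. Speed limits (rad/s): [2.22, 2.22, 2.79, 2.79, 3.14, 3.14, 3.14].

INTERFACE

Orientations are given as a unit quaternion [x, y, z, w].
In Python, from bench import r gives the robot as it stands. The module is installed in compiled form; this text tells all that it offers.
- The arm moves only by the tool carry_out, never from a script. Its argument "commands" is a list that holds one entry, the list of rows, each a list of 7 numbers: the closure in counts, from 0 (fully open) to 255 (shut), then the shift along the tool's x, y, z in units of 25 mm (1.0 is 25 mm), then the turn, a rotation vector about the tool's x, y, z in units of 5 degrees (1.0 is 5 degrees). A call has 1 to 12 rows; each row is the pose to reach, as a shift and turn from the pose measured when the call began, along the tool's axes at that moment; what a row does not reach only later rows make up. A row lasts 1/8 s, in which the tool goes at most 62.5 mm and 10.7 degrees, less where a joint would pass 70% of its speed; a pose out of reach is approached as far as the arm can. A call with a gripper value outside its range is refused whole. The fingers move at their own pace and stop on an object; "grip_force" is the grip in N (left out, the last holds). Time passes only in rows, so rows that repeat a pose let the fingers close. It gives the time, the measured TCP pose, the force and the opening at its end, in the units of the state.
- r.read_state(): the state, without advancing time (a new reading comes with each control period).
- r.camera(name): name is "scene" or "side" or "wrist"; returns the picture (400x640x3 uint8, blue, green, red); there is no depth.
- r.camera_info(name): a dict with "fx", "fy", "cx", "cy" (pixels), "k1" (the pictures are not rectified: a ray, as slopes to the right and down, at radius r is drawn at 1 + k1 r^2 times it, then the intrinsics apply), "origin" and "rotation" of the camera in the world. Camera axes: x right, y down, z forward; pixel columns grow to the right and rows downward; lengths in m; the calibration is good to about 2 mm. A picture is of the moment at which its call begins: read the wrist's pose just before it. camera_info takes no time and is no camera call; for the wrist camera it gives the pose at the moment of the call.
- r.close_job(): hands the job in, once; it reports no verdict.
The state is a dict: "time": time; "joint_positions": joint angles; "joint_vel": joint speeds; "joint_torque": joint torques, N m; "ee_pos": TCP position; "eef_rot": TCP orientation; "ft_force": force on the tool from outside, world axes, zero at the start; "torque": the same for the moment, N m; "width": finger opening in m.
Only numpy, scipy, OpenCV 4.12 (cv2) and the standard library are available. Lean on these libraries where they do the work, as an engineer would, in place of code of your own. Each camera call takes 0.05 s, during which the arm holds its last target.

TASK

The resin panel will rest on matching sprung feet, so the odd ones must come out: press the plungers of the four feet with the same light force and compare how far they sink. Stand the foot that gives most on the round tub lid and the one that gives least on the square tile, each upright and wholly on it, and leave the matching two standing where they are on the board. Do not disturb the spray can or the mixing cup.

Things in the scene. Friction and masses are not known exactly. Their poses are not given: they have to be found in the camera images.
- foot_a_mid (a point): One of four sprung feet that look alike, loose, standing upright, 0.16 kg: dark steel barrel, diameter 36 mm, 36 mm high, rubber sole; a steel plunger (cap diameter 20 mm) stands 14 mm out of its top, 50 mm high in all. The plunger sinks up to 11 mm and springs back. This point: on the axis, half-way up, 25 mm above the underside, level with the barrel (grip here); z along the axis.
- foot_b_mid (a point): Second of the four feet, same look and size as foot_a; this point is half-way up, 25 mm above its underside. Springs of the four are linear, hidden and differ: one foot is clearly softest (fully sunk at about 10 N), two match (about 18 N), one is clearly stiffest (about 44 N); a press of 6 to 9 N tells them apart. Which is which cannot be seen.
- foot_c_mid (a point): Another of the four sprung feet, outwardly the same as foot_a (see there); this point is half-way up its axis, 25 mm above its underside.
- foot_d_mid (a point): Another of the four sprung feet, outwardly the same as foot_a (see there); this point is half-way up its axis, 25 mm above its underside.
- foot_a_pin (a joint): How far the plunger of foot_a is sunk, in m: 0 fully up, 0.011 fully down. At rest it sags by its own weight, under 0.06 mm, too little to read.
- foot_b_pin (a joint): How far the plunger of foot_b is sunk, in m: 0 fully up, 0.011 fully down. At rest it sags by its own weight, under 0.06 mm, too little to read.
- foot_c_pin (a joint): How far the plunger of foot_c is sunk, in m: 0 fully up, 0.011 fully down. At rest it sags by its own weight, under 0.06 mm, too little to read.
- foot_d_pin (a joint): How far the plunger of foot_d is sunk, in m: 0 fully up, 0.011 fully down. At rest it sags by its own weight, under 0.06 mm, too little to read.
- board: White laminated board, 220 x 220 x 12 mm, fixed on the bench; the four feet stand on it in a rough square, neighbours about 95 to 145 mm apart. Origin at the centre of its underside, z up, x and y along its edges.
- lid: Round tub lid, white with a grey middle, a flat disc 110 mm in diameter and 8 mm thick with no raised rim, fixed on the bench. Origin at the centre of its underside; its top is 8 mm higher.
- tile: Square white ceramic tile, 110 x 110 x 8 mm, fixed on the bench. Origin at the centre of its underside, x and y along its edges; its top is 8 mm higher.
- spray_can_mid (a point): Spray can standing beside the work, 66 mm in diameter and 190 mm high; this point is at its middle. To be left alone.
- mixing_cup_mid (a point): Clear mixing cup standing beside the work, 84 mm wide and 100 mm high; this point is at its middle. To be left alone.
Things that resemble listed ones, but are neither listed nor needed, are in the scene too. What is shaped like the part that bears foot_b_mid but purple is not meant.

How it is judged:
At the end, for the whole second after the job is handed in: Softest foot (its free plunger sags over 0.032 mm) stands on the lid, axis within 39 mm of centre; stiffest (sags under 0.017 mm) on the tile, within 39 mm along both edges; centres 28 to 38 mm up; other two moved under 20 mm; all upright within 0.15 rad; can, cup moved under 30 mm (((value of joint foot_a_pin above 3.2e-05 m and horizontal distance between foot_a_mid and lid below 0.039 m and height (world z) of foot_a_mid between 0.028 and 0.038 m) or (value of joint foot_b_pin above 3.2e-05 m and horizontal distance between foot_b_mid and lid below 0.039 m and height (world z) of foot_b_mid between 0.028 and 0.038 m) or (value of joint foot_c_pin above 3.2e-05 m and horizontal distance between foot_c_mid and lid below 0.039 m and height (world z) of foot_c_mid between 0.028 and 0.038 m) or (value of joint foot_d_pin above 3.2e-05 m and horizontal distance between foot_d_mid and lid below 0.039 m and height (world z) of foot_d_mid between 0.028 and 0.038 m)) and ((value of joint foot_a_pin below 1.7e-05 m and x of foot_a_mid in the frame of tile between -0.039 and 0.039 m and y of foot_a_mid in the frame of tile between -0.039 and 0.039 m and height (world z) of foot_a_mid between 0.028 and 0.038 m) or (value of joint foot_b_pin below 1.7e-05 m and x of foot_b_mid in the frame of tile between -0.039 and 0.039 m and y of foot_b_mid in the frame of tile between -0.039 and 0.039 m and height (world z) of foot_b_mid between 0.028 and 0.038 m) or (value of joint foot_c_pin below 1.7e-05 m and x of foot_c_mid in the frame of tile between -0.039 and 0.039 m and y of foot_c_mid in the frame of tile between -0.039 and 0.039 m and height (world z) of foot_c_mid between 0.028 and 0.038 m) or (value of joint foot_d_pin below 1.7e-05 m and x of foot_d_mid in the frame of tile between -0.039 and 0.039 m and y of foot_d_mid in the frame of tile between -0.039 and 0.039 m and height (world z) of foot_d_mid between 0.028 and 0.038 m)) and (distance of foot_a_mid from where it was at the start of the episode below 0.02 m or value of joint foot_a_pin above 3.2e-05 m or value of joint foot_a_pin below 1.7e-05 m) and (distance of foot_b_mid from where it was at the start of the episode below 0.02 m or value of joint foot_b_pin above 3.2e-05 m or value of joint foot_b_pin below 1.7e-05 m) and (distance of foot_c_mid from where it was at the start of the episode below 0.02 m or value of joint foot_c_pin above 3.2e-05 m or value of joint foot_c_pin below 1.7e-05 m) and (distance of foot_d_mid from where it was at the start of the episode below 0.02 m or value of joint foot_d_pin above 3.2e-05 m or value of joint foot_d_pin below 1.7e-05 m) and angle between each of foot_a_mid, foot_b_mid, foot_c_mid, foot_d_mid's own z axis and vertical below 0.15 rad and distance of each of spray_can_mid, mixing_cup_mid from where it was at the start of the episode below 0.03 m); the robot touches nothing.
It fails at once if the spray can or the mixing cup is pushed away or knocked over (distance of any of spray_can_mid, mixing_cup_mid from where it was at the start of the episode above 0.03 m).
It also fails if it takes over 72 s, if anything falls off the work surface, if the arm or the gripper's body presses on something with over 40 N, if the wrist force passes 120 N, or if a joint passes its speed limit or range.

## Working session

There is one attempt and no reset: what is moved stays moved. The work goes in short steps, Python scripts to look and compute and a tool call to move; the robot and the scene stay as the last step left them, time stands still between calls to the robot, and variables do not carry over. Pictures are saved under pics/ and viewed, and the job is handed in when it is done.

Besides the shell and the picture viewer there is one more tool, called after ">>>" by a JSON object that holds its "op" and its "data", one argument or row to a line. carry_out: Moves the arm, as the interface text tells. Its arguments: {"type":"object","properties":{"commands":{"type":"array"},"grip_force":{"type":"number"}},"required":["commands"]}

```bash
mkdir -p pics; python3 - <<'E'
from bench import r
import cv2
print(r.read_state())
for n in ("scene","side","wrist"):
    i=r.camera_info(n); print(n,i)
    cv2.imwrite(f"pics/{n}0.png",r.camera(n))
E
```

```text
{'time': 0.0, 'joint_positions': array([ 1.21837466,  0.33285128, -0.06469437,  1.46092214,  0.02160232,
        1.34989247, -0.08847001]), 'joint_vel': array([ 0.00033145,  0.00116818,  0.00067576, -0.00040004, -0.00095621,
        0.00061338,  0.00027874]), 'joint_torque': array([ 1.66335772e-04, -6.23242593e+01,  2.49880267e-02, -3.89897132e+01,
       -6.12506946e-02,  3.97947198e-02,  1.66585755e-04]), 'ee_pos': array([ 0.2022907 , -0.59095983,  0.22177594]), 'eef_rot': array([ 8.13608316e-01, -5.81412964e-01, -5.79433361e-04, -3.72530311e-04]), 'ft_force': array([-0.24528116,  0.91663536, -0.62702914]), 'torque': array([ 0.04114851, -0.01413155,  0.0172802 ]), 'width': 0.08715396646443319}
scene {'fx': 433.2561644252764, 'fy': 433.2561644252764, 'cx': 322.3132123869845, 'cy': 194.85629101451272, 'k1': -0.0031136571765915818, 'origin': array([ 0.97339172, -0.39747149,  0.823117  ]), 'rotation': array([ 0.86393012,  0.34374899, -0.13815578, -0.34113685])}
side {'fx': 446.18113660831244, 'fy': 446.18113660831244, 'cx': 322.6263466456234, 'cy': 200.7216127317791, 'k1': -0.018833534265098057, 'origin': array([ 0.33372883, -0.56607073,  0.8150118 ]), 'rotation': array([ 0.92381258, -0.1057819 ,  0.04815411, -0.36477621])}
wrist {'fx': 287.960266535249, 'fy': 287.960266535249, 'cx': 318.2549517997795, 'cy': 197.3571577538106, 'k1': -0.024069811067814174, 'origin': array([ 0.27402033, -0.56571134,  0.38422378]), 'rotation': array([ 0.80522957, -0.57594146, -0.08259431,  0.11434577])}
```

View pics/scene0.png

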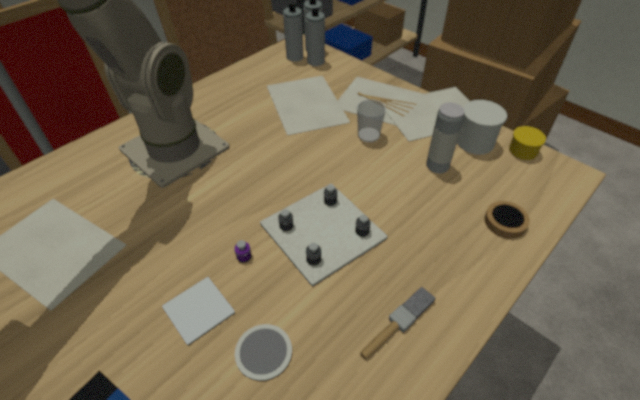

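View pics/side0.png

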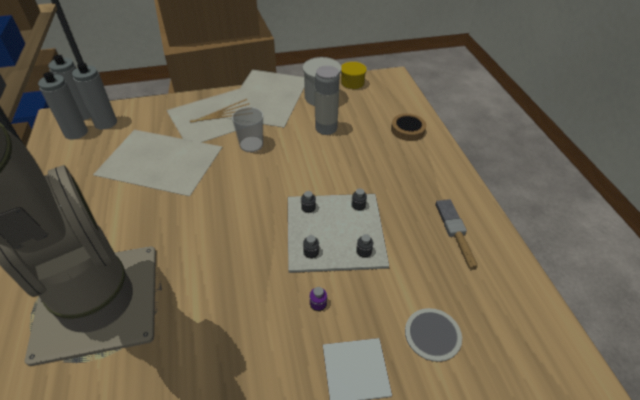

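View pics/wrist0.png

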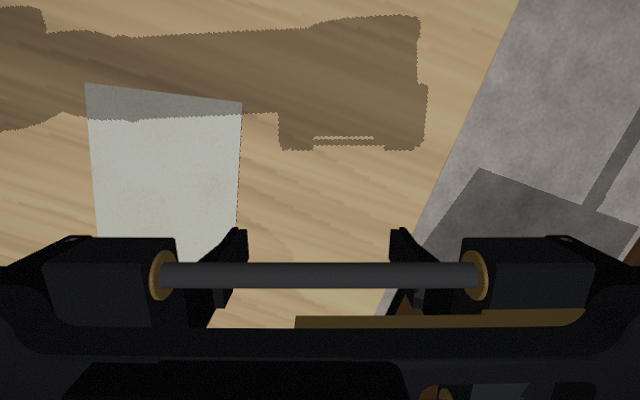

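```bash
cat > h.py <<'E'
import numpy as np, cv2
from scipy.spatial.transform import Rotation as R
def ray(i,u,v):
    K=np.array([[i["fx"],0,i["cx"]],[0,i["fy"],i["cy"]],[0,0,1.]])
    p=cv2.undistortPoints(np.array([[[u,v]]],float),K,np.array([i["k1"],0,0,0.]))[0,0]
    return i["origin"],R.from_quat(i["rotation"]).apply([p[0],p[1],1.])
def onz(i,u,v,z):
    o,d=ray(i,u,v); return o+d*(z-o[2])/d[2]
def proj(i,P):
    c=R.from_quat(i["rotation"]).inv().apply(np.asarray(P)-i["origin"])
    x,y=c[0]/c[2],c[1]/c[2]; s=1+i["k1"]*(x*x+y*y)
    return np.array([i["fx"]*x*s+i["cx"],i["fy"]*y*s+i["cy"]])
E
python3 - <<'E'
import cv2,numpy as np
from h import *
a=cv2.imread("pics/scene0.png");b=cv2.imread("pics/side0.png")
A=cv2.resize(a[170:300,230:400],None,fx=4.5,fy=4.5,interpolation=cv2.INTER_CUBIC)
B=cv2.resize(b[180:320,270:410],None,fx=4.2,fy=4.2,interpolation=cv2.INTER_CUBIC)
cv2.imwrite("pics/cA.png",A);cv2.imwrite("pics/cB.png",B)
from bench import r
for n,im,roi in(("scene",a,(225,170,170,200)),("side",b,(280,180,190,220))):
    i=r.camera_info(n); x0,y0,w,h=roi
    s=im[y0:y0+h,x0:x0+w]; g=s.max(2)
    m=(g<75).astype(np.uint8)
    N,l,st,c=cv2.connectedComponentsWithStats(m)
    for k in range(1,N):
        if st[k,4]>40: print(n,st[k]+np.array([x0,y0,0,0,0]),c[k]+[x0,y0],onz(i,c[k][0]+x0,c[k][1]+y0,0.030).round(4))
E
```

```text
scene [325 190  12  16 166] [330.3313253  197.63855422] [0.4797 0.1472 0.03  ]
scene [280 214  13  17 180] [285.91666667 222.63888889] [0.4579 0.0158 0.03  ]
scene [356 219  14  18 184] [362.24456522 228.04891304] [0.6    0.1272 0.03  ]
scene [307 248  14  18 203] [313.47783251 256.73891626] [ 0.5737 -0.0094  0.03  ]
scene [237 251  15  12 113] [244.11504425 257.22123894] [ 0.4628 -0.1157  0.03  ]
side [352 193  14  17 209] [358.72248804 201.32535885] [0.5971 0.1274 0.03  ]
side [302 195  14  18 210] [308.31904762 203.83333333] [0.4768 0.1461 0.03  ]
side [436 203   9  20  51] [440.07843137 212.1372549 ] [0.7755 0.0512 0.03  ]
side [304 239  16  19 239] [311.11297071 248.76987448] [0.4547 0.0136 0.03  ]
side [357 238  16  19 240] [364.41666667 247.975     ] [ 0.5694 -0.0103  0.03  ]
side [310 298  17  13 127] [318.52755906 305.39370079] [ 0.4392 -0.1261  0.03  ]
```

View pics/cA.png

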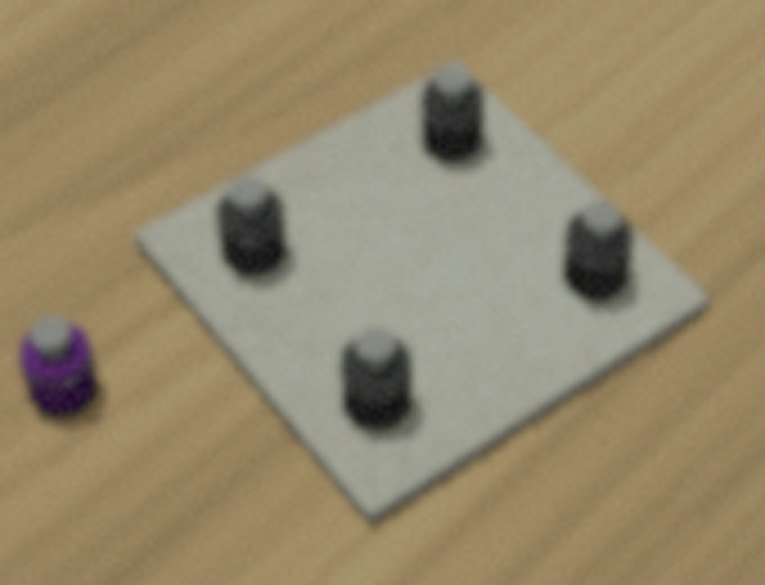

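View pics/cB.png

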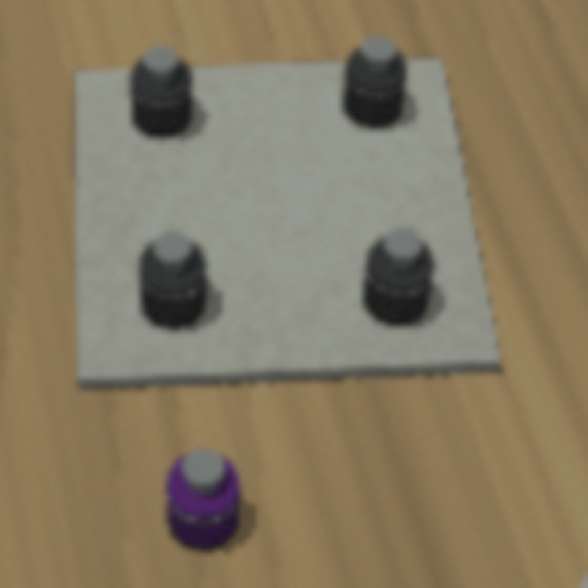

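```bash
python3 - <<'E'
import cv2,numpy as np
from h import *
from bench import r
iA=r.camera_info("scene");iB=r.camera_info("side")
a=cv2.imread("pics/scene0.png");b=cv2.imread("pics/side0.png")
cA=np.array([(453,77),(250,194),(602,219),(377,346)])/4.5+[230,170]
cB=np.array([(161,59),(173,246),(378,50),(403,243)])/4.2+[270,180]
for p,q in zip(cA,cB):
    o1,d1=ray(iA,*p);o2,d2=ray(iB,*q)
    t=np.linalg.lstsq(np.c_[d1,-d2],o2-o1,rcond=None)[0]
    print("tri",((o1+d1*t[0]+o2+d2*t[1])/2).round(4),np.linalg.norm(o1+d1*t[0]-o2-d2*t[1]).round(4),"A",onz(iA,*p,.062).round(4),"B",onz(iB,*q,.062).round(4))
# white things
for n,im,i in(("scene",a,iA),("side",b,iB)):
    hsv=cv2.cvtColor(im,cv2.COLOR_BGR2HSV)
    m=((hsv[...,1]<45)&(hsv[...,2]>110)).astype(np.uint8)
    m=cv2.morphologyEx(m,cv2.MORPH_OPEN,np.ones((3,3)))
    cs,_=cv2.findContours(m,cv2.RETR_EXTERNAL,cv2.CHAIN_APPROX_NONE)
    for c in cs:
        A=cv2.contourArea(c)
        if A>1200 and A<9000:
            W=np.array([onz(i,*p[0],.008)[:2] for p in c],np.float32)
            rc=cv2.minAreaRect(W); print(n,A,cv2.boundingRect(c),"centre",np.round(rc[0],4),np.round(rc[1],4),round(rc[2],1))
for nm,p in (("can",(439,166)),("cup",(369,137))): print(nm,onz(iA,*p,0).round(3))
for nm,p in (("can",(326,130)),("cup",(251,147))): print(nm,onz(iB,*p,0).round(3))
E
```

```text
tri [0.4774 0.1497 0.0621] 0.0032 A [0.4763 0.1516 0.062 ] B [0.4775 0.1476 0.062 ]
tri [0.456  0.0188 0.0598] 0.001 A [0.4572 0.0182 0.062 ] B [0.4557 0.0165 0.062 ]
tri [0.5989 0.1308 0.0594] 0.001 A [0.6    0.1295 0.062 ] B [0.598  0.1277 0.062 ]
tri [ 0.5715 -0.0057  0.0601] 0.001 A [ 0.5723 -0.0061  0.062 ] B [ 0.5709 -0.0077  0.062 ]
scene 2416.0 (235, 324, 57, 56) centre [ 0.6443 -0.2221] [0.109  0.1089] 43.4
scene 2543.0 (163, 277, 71, 67) centre [ 0.4789 -0.2562] [0.1104 0.1128] 83.7
scene 6865.5 (0, 200, 113, 107) centre [ 0.0973 -0.4005] [0.2648 0.1981] 11.8
scene 6014.0 (261, 189, 126, 95) centre [0.5214 0.0737] [0.2219 0.2221] 80.1
scene 7913.0 (268, 77, 239, 63) centre [0.3166 0.5695] [0.769  0.3185] 38.7
side 3385.5 (323, 338, 69, 62) centre [ 0.4792 -0.2574] [0.111  0.1104] 83.6
side 2240.5 (405, 309, 57, 52) centre [ 0.6456 -0.224 ] [0.1068 0.1096] 76.9
side 3840.5 (558, 200, 82, 93) centre [ 1.1279 -0.0863] [0.2561 0.1661] 50.4
side 6166.5 (288, 194, 101, 76) centre [0.5247 0.0744] [0.2204 0.2196] 79.9
side 1611.5 (439, 69, 70, 48) centre [1.1377 0.5329] [0.2656 0.2006] 42.6
can [0.599 0.462 0.   ]
cup [0.378 0.427 0.   ]
can [ 0.595  0.451 -0.   ]
cup [0.37  0.422 0.   ]
```

```bash
cat > go.py <<'E'
import sys,numpy as np
from h import *
from bench import r
s=r.read_state(); q=R.from_quat(s["eef_rot"])
print("t",round(s["time"],2),"p",s["ee_pos"].round(4),"f",s["ft_force"].round(2),"w",round(s["width"],4))
# desired rotation: level, same yaw
x=q.apply([1,0,0]); yaw=np.radians(-71.1)
c,sn=np.cos(yaw),np.sin(yaw); D=R.from_matrix(np.array([[c,sn,0],[sn,-c,0],[0,0,-1.]]))
print("rot units",(np.degrees((q.inv()*D).as_rotvec())/5).round(3))
for a in sys.argv[1:]:
    T=np.array([float(v) for v in a.split(",")])
    print(a,(q.inv().apply(T-s["ee_pos"])/0.025).round(3))
E
python3 go.py 0.5716,-0.007,0.09
```

```text
t 0.15 p [ 0.2023 -0.591   0.2219] f [-0.21  0.49  0.04] w 0.087
rot units [ 0.001  0.012 -0.001]
0.5716,-0.007,0.09 [-17.313 -21.542   5.295]
```

>>> {"op": "carry_out", "data": {
  "commands": [
    [[255,-17.31,-21.54,4.0,0,0,0],[255,-17.31,-21.54,4.0,0,0,0],[255,-17.31,-21.54,4.0,0,0,0],[255,-17.31,-21.54,4.0,0,0,0],[255,-17.31,-21.54,4.0,0,0,0],[255,-17.31,-21.54,4.0,0,0,0],[255,-17.31,-21.54,4.0,0,0,0],[255,-17.31,-21.54,4.0,0,0,0],[255,-17.31,-21.54,4.0,0,0,0],[255,-17.31,-21.54,4.0,0,0,0],[255,-17.31,-21.54,4.0,0,0,0],[255,-17.31,-21.54,4.0,0,0,0]]
  ],
  "grip_force": 20
}}

```text
time: 1.65
ee_pos: [0.5722, -0.0019, 0.1215]
eef_rot: [0.815, -0.579, -0.002, -0.001]
ft_force: [-0.6, -0.6, 0.3]
width: 0.0006
```

```bash
python3 go.py 0.5716,-0.007,0.09 0.5716,-0.007,0.06; python3 - <<'E'
from bench import r
import cv2
cv2.imwrite("pics/w1.png",r.camera("wrist"))
E
```

```text
t 1.65 p [ 0.5722 -0.0019  0.1215] f [-0.6  -0.58  0.34] w 0.0006
rot units [0.    0.044 0.071]
0.5716,-0.007,0.09 [0.188 0.091 1.259]
0.5716,-0.007,0.06 [0.192 0.091 2.459]
```

View pics/w1.png

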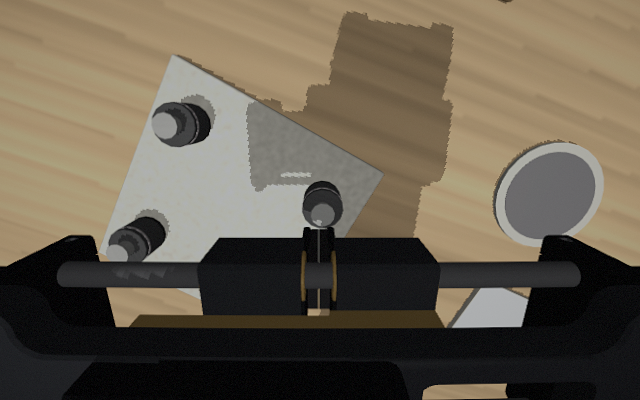

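```bash
python3 - <<'E'
from bench import r
from h import *
i=r.camera_info("wrist")
for p in((323,215),(165,125),(121,249)): print(onz(i,*p,.062).round(4))
E
```

```text
[ 0.5697 -0.007   0.062 ]
[0.5984 0.1295 0.062 ]
[0.4832 0.1467 0.062 ]
```

>>> {"op": "carry_out", "data": {
  "commands": [
    [[255,0.16,0.09,1.5,0,0,0],[255,0.16,0.09,2.1,0,0,0],[255,0.16,0.09,2.1,0,0,0],[255,0.16,0.09,2.1,0,0,0],[255,0.16,0.09,2.1,0,0,0]]
  ]
}}

```text
time: 2.33
ee_pos: [0.5719, -0.0078, 0.0702]
eef_rot: [0.815, -0.58, -0.001, -0.001]
ft_force: [0.9, -0.3, 0.3]
width: 0.0006
```

>>> {"op": "carry_out", "data": {
  "commands": [
    [[255,0,0,0.34,0,0,0],[255,0,0,0.34,0,0,0],[255,0,0,0.34,0,0,0],[255,0,0,0.34,0,0,0]]
  ]
}}

```text
time: 2.82
ee_pos: [0.5722, -0.0078, 0.062]
eef_rot: [0.815, -0.58, -0.0, -0.001]
ft_force: [1.7, -0.6, 3.3]
width: -0.0001
```

>>> {"op": "carry_out", "data": {
  "commands": [
    [[255,0,0,0.04,0,0,0],[255,0,0,0.04,0,0,0],[255,0,0,0.04,0,0,0],[255,0,0,0.04,0,0,0]]
  ]
}}

```text
time: 3.32
ee_pos: [0.5725, -0.0078, 0.0612]
eef_rot: [0.815, -0.58, -0.0, -0.002]
ft_force: [0.9, -0.5, 4.8]
width: 0.0008
```

>>> {"op": "carry_out", "data": {
  "commands": [
    [[255,0,0,0.04,0,0,0],[255,0,0,0.04,0,0,0],[255,0,0,0.04,0,0,0],[255,0,0,0.04,0,0,0]]
  ]
}}

```text
time: 3.82
ee_pos: [0.5726, -0.0078, 0.0606]
eef_rot: [0.815, -0.58, 0.0, -0.002]
ft_force: [0.5, -0.2, 7.2]
width: 0.0004
```

```bash
python3 go.py 0.5726,-0.008,0.08 0.599,0.129,0.08 0.599,0.129,0.072
```

```text
t 3.83 p [ 0.5726 -0.0078  0.0606] f [ 0.46 -0.25  7.23] w 0.0004
rot units [-0.031  0.019  0.049]
0.5726,-0.008,0.08 [ 0.006  0.002 -0.776]
0.599,0.129,0.08 [-4.825 -2.793 -0.761]
0.599,0.129,0.072 [-4.824 -2.792 -0.441]
```

>>> {"op": "carry_out", "data": {
  "commands": [
    [[255,0,0,-0.8,0,0,0],[255,-4.82,-2.79,-0.8,0,0,0],[255,-4.82,-2.79,-0.8,0,0,0],[255,-4.82,-2.79,-0.8,0,0,0],[255,-4.82,-2.79,-0.8,0,0,0],[255,-4.82,-2.79,-0.4,0,0,0],[255,-4.82,-2.79,-0.4,0,0,0]]
  ]
}}

```text
time: 4.7
ee_pos: [0.5984, 0.1265, 0.0698]
eef_rot: [0.814, -0.581, -0.0, -0.0]
ft_force: [-0.1, -0.5, -1.1]
width: 0.0002
```

```bash
python3 go.py 0.599,0.129,0.062 0.599,0.129,0.06
```

```text
t 4.7 p [0.5984 0.1265 0.0698] f [-0.1  -0.51 -1.1 ] w 0.0002
rot units [-0.005  0.011  0.019]
0.599,0.129,0.062 [-0.087 -0.055  0.312]
0.599,0.129,0.06 [-0.087 -0.055  0.392]
```

>>> {"op": "carry_out", "data": {
  "commands": [
    [[255,-0.06,-0.05,0.39,0,0,0],[255,-0.06,-0.05,0.39,0,0,0],[255,-0.06,-0.05,0.39,0,0,0],[255,-0.06,-0.05,0.39,0,0,0],[255,-0.06,-0.05,0.39,0,0,0],[255,-0.06,-0.05,0.39,0,0,0]]
  ]
}}

```text
time: 5.45
ee_pos: [0.5993, 0.1282, 0.0602]
eef_rot: [0.814, -0.581, -0.0, -0.0]
ft_force: [1.1, -2.7, 4.8]
width: 0.0005
```

>>> {"op": "carry_out", "data": {
  "commands": [
    [[255,0,0,0.08,0,0,0],[255,0,0,0.08,0,0,0],[255,0,0,0.08,0,0,0],[255,0,0,0.08,0,0,0]]
  ]
}}

```text
time: 5.95
ee_pos: [0.5996, 0.1279, 0.0585]
eef_rot: [0.814, -0.581, 0.0, -0.0]
ft_force: [1.4, -3.8, 5.8]
width: 0.0005
```

>>> {"op": "carry_out", "data": {
  "commands": [
    [[255,0,0,0.06,0,0,0],[255,0,0,0.06,0,0,0],[255,0,0,0.06,0,0,0],[255,0,0,0.06,0,0,0]]
  ]
}}

```text
time: 6.45
ee_pos: [0.5998, 0.1276, 0.0575]
eef_rot: [0.814, -0.581, 0.001, -0.0]
ft_force: [-0.2, -3.8, 8.7]
width: 0.0002
```

```bash
python3 go.py 0.5996,0.128,0.08 0.477,0.149,0.08 0.477,0.149,0.072
```

```text
t 6.45 p [0.5998 0.1276 0.0575] f [-0.19 -3.84  8.71] w 0.0002
rot units [-0.015 -0.005  0.013]
0.5996,0.128,0.08 [-0.018 -0.    -0.901]
0.477,0.149,0.08 [-2.406  4.365 -0.908]
0.477,0.149,0.072 [-2.406  4.365 -0.588]
```

>>> {"op": "carry_out", "data": {
  "commands": [
    [[255,0,0,-0.9,0,0,0],[255,-2.4,4.36,-0.9,0,0,0],[255,-2.4,4.36,-0.9,0,0,0],[255,-2.4,4.36,-0.9,0,0,0],[255,-2.4,4.36,-0.6,0,0,0],[255,-2.4,4.36,-0.6,0,0,0],[255,-2.4,4.36,-0.6,0,0,0]]
  ]
}}

```text
time: 7.32
ee_pos: [0.4777, 0.149, 0.0721]
eef_rot: [0.814, -0.581, 0.0, -0.001]
ft_force: [0.0, 0.1, -0.7]
width: 0.0004
```

```bash
python3 go.py 0.477,0.149,0.06
```

```text
t 7.33 p [0.4777 0.149  0.0721] f [ 0.05  0.09 -0.68] w 0.0004
rot units [-0.012  0.006  0.005]
0.477,0.149,0.06 [-0.01   0.028  0.482]
```

>>> {"op": "carry_out", "data": {
  "commands": [
    [[255,0,0,0.48,0,0,0],[255,0,0,0.48,0,0,0],[255,0,0,0.48,0,0,0],[255,0,0,0.48,0,0,0],[255,0,0,0.48,0,0,0],[255,0,0,0.48,0,0,0]]
  ]
}}

```text
time: 8.07
ee_pos: [0.4779, 0.1491, 0.0603]
eef_rot: [0.814, -0.581, 0.0, -0.001]
ft_force: [2.4, 1.3, 4.6]
width: 0.0005
```

>>> {"op": "carry_out", "data": {
  "commands": [
    [[255,0,0,0.08,0,0,0],[255,0,0,0.08,0,0,0],[255,0,0,0.08,0,0,0],[255,0,0,0.08,0,0,0]]
  ]
}}

```text
time: 8.57
ee_pos: [0.4784, 0.1492, 0.0586]
eef_rot: [0.814, -0.581, 0.001, -0.001]
ft_force: [3.2, 0.5, 6.8]
width: 0.0004
```

>>> {"op": "carry_out", "data": {
  "commands": [
    [[255,0,0,0.06,0,0,0],[255,0,0,0.06,0,0,0],[255,0,0,0.06,0,0,0],[255,0,0,0.06,0,0,0]]
  ]
}}

```text
time: 9.07
ee_pos: [0.4788, 0.1493, 0.0575]
eef_rot: [0.814, -0.581, 0.001, -0.001]
ft_force: [1.0, -0.4, 8.9]
width: 0.0002
```

```bash
python3 go.py 0.4565,0.0175,0.072
```

```text
t 9.07 p [0.4788 0.1493 0.0575] f [ 0.96 -0.4   8.93] w 0.0002
rot units [-0.039  0.001  0.005]
0.4565,0.0175,0.072 [ 4.698  2.55  -0.59 ]
```

P1 matches P3 (about 8.8 N at z 0.0575). Now P2.

>>> {"op": "carry_out", "data": {
  "commands": [
    [[255,0,0,-0.9,0,0,0],[255,4.7,2.55,-0.9,0,0,0],[255,4.7,2.55,-0.9,0,0,0],[255,4.7,2.55,-0.9,0,0,0],[255,4.7,2.55,-0.6,0,0,0],[255,4.7,2.55,-0.6,0,0,0],[255,4.7,2.55,-0.6,0,0,0]]
  ]
}}

```text
time: 9.95
ee_pos: [0.4564, 0.0189, 0.072]
eef_rot: [0.814, -0.58, 0.0, -0.001]
ft_force: [-0.0, 0.3, -0.1]
width: 0.0002
```

```bash
python3 go.py 0.4565,0.0175,0.06
```

```text
t 9.95 p [0.4564 0.0189 0.072 ] f [-0.02  0.29 -0.1 ] w 0.0002
rot units [-0.033  0.01   0.031]
0.4565,0.0175,0.06 [0.053 0.015 0.48 ]
```

>>> {"op": "carry_out", "data": {
  "commands": [
    [[255,0,0,0.48,0,0,0],[255,0,0,0.48,0,0,0],[255,0,0,0.48,0,0,0],[255,0,0,0.48,0,0,0],[255,0,0,0.48,0,0,0],[255,0,0,0.48,0,0,0]]
  ]
}}

```text
time: 10.7
ee_pos: [0.4566, 0.0189, 0.0601]
eef_rot: [0.814, -0.58, 0.001, -0.002]
ft_force: [1.1, 1.3, 2.4]
width: 0.0004
```

>>> {"op": "carry_out", "data": {
  "commands": [
    [[255,0,0,0.08,0,0,0],[255,0,0,0.08,0,0,0],[255,0,0,0.08,0,0,0],[255,0,0,0.08,0,0,0]]
  ]
}}

```text
time: 11.2
ee_pos: [0.4567, 0.019, 0.0582]
eef_rot: [0.814, -0.58, 0.001, -0.002]
ft_force: [2.4, 1.6, 3.6]
width: 0.0003
```

>>> {"op": "carry_out", "data": {
  "commands": [
    [[255,0,0,0.08,0,0,0],[255,0,0,0.08,0,0,0],[255,0,0,0.08,0,0,0],[255,0,0,0.08,0,0,0]]
  ]
}}

```text
time: 11.7
ee_pos: [0.457, 0.0191, 0.0564]
eef_rot: [0.814, -0.58, 0.001, -0.002]
ft_force: [2.0, 2.1, 6.3]
width: 0.0005
```

```bash
python3 go.py 0.4565,0.0175,0.12
```

```text
t 11.7 p [0.457  0.0191 0.0564] f [2.   2.1  6.34] w 0.0005
rot units [-0.047  0.008  0.032]
0.4565,0.0175,0.12 [ 0.054  0.03  -2.544]
```

>>> {"op": "carry_out", "data": {
  "commands": [
    [[255,0.05,0.03,-1.0,0,0,0],[0,0.05,0.03,-1.5,0,0,0],[0,0.05,0.03,-1.5,0,0,0],[0,0.05,0.03,-1.5,0,0,0],[0,0.05,0.03,-1.5,0,0,0],[0,0.05,0.03,-1.5,0,0,0],[0,0.05,0.03,-1.5,0,0,0]]
  ]
}}

```text
time: 12.58
ee_pos: [0.4565, 0.0177, 0.0937]
eef_rot: [0.814, -0.58, 0.001, -0.002]
ft_force: [-0.4, 0.0, 0.4]
width: 0.0528
```

```bash
python3 go.py 0.4565,0.0180,0.021; python3 - <<'E'
from bench import r
import cv2
cv2.imwrite("pics/s2.png",r.camera("side"))
cv2.imwrite("pics/w2.png",r.camera("wrist"))
E
```

```text
t 12.57 p [0.4565 0.0177 0.0937] f [-0.38  0.05  0.38] w 0.0528
rot units [-0.044  0.01   0.033]
0.4565,0.0180,0.021 [-0.009  0.005  2.907]
```

View pics/w2.png

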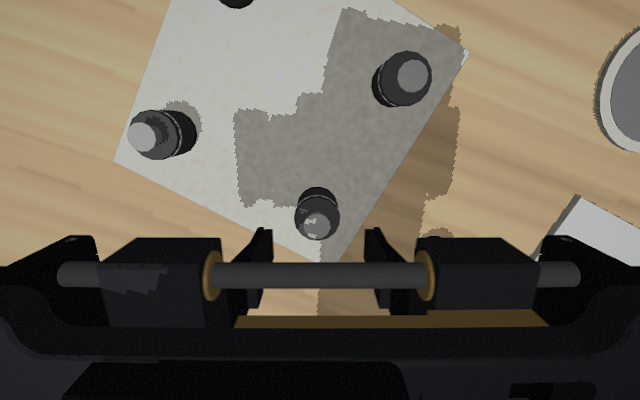

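>>> {"op": "carry_out", "data": {
  "commands": [
    [[0,0,0,0,0,0,0],[0,0,0,0,0,0,0],[0,0,0,0,0,0,0],[0,0,0,0,0,0,0],[0,0,0,1.0,0,0,0],[0,0,0,2.0,0,0,0],[0,0,0,2.9,0,0,0],[0,0,0,2.9,0,0,0],[0,0,0,2.9,0,0,0]]
  ]
}}

```text
time: 13.8
ee_pos: [0.4573, 0.0179, 0.0221]
eef_rot: [0.814, -0.58, 0.001, -0.002]
ft_force: [-0.0, 0.4, 0.2]
width: 0.0876
```

>>> {"op": "carry_out", "data": {
  "commands": [
    [[255,0,0,0,0,0,0],[255,0,0,0,0,0,0],[255,0,0,0,0,0,0],[255,0,0,0,0,0,0],[255,0,0,0,0,0,0],[255,0,0,0,0,0,0],[255,0,0,0,0,0,0],[255,0,0,0,0,0,0],[255,0,0,0,0,0,0],[255,0,0,0,0,0,0]]
  ],
  "grip_force": 20
}}

```text
time: 15.05
ee_pos: [0.4573, 0.018, 0.0221]
eef_rot: [0.814, -0.58, 0.001, -0.002]
ft_force: [-0.9, 1.0, 0.2]
width: 0.0354
```

```bash
python3 go.py 0.457,0.0180,0.1 0.645,-0.223,0.1 0.645,-0.223,0.018
```

```text
t 15.05 p [0.4573 0.018  0.0221] f [-0.92  1.04  0.21] w 0.0354
rot units [-0.055  0.009  0.033]
0.457,0.0180,0.1 [-0.006 -0.005 -3.117]
0.645,-0.223,0.1 [11.561 -3.964 -3.107]
0.645,-0.223,0.018 [11.564 -3.948  0.173]
```

>>> {"op": "carry_out", "data": {
  "commands": [
    [[255,0,0,-1.5,0,0,0],[255,0,0,-3.1,0,0,0],[255,0,0,-3.1,0,0,0],[255,2.0,-0.7,-3.1,0,0,0],[255,4.0,-1.4,-3.1,0,0,0],[255,6.0,-2.1,-3.1,0,0,0],[255,8.0,-2.8,-3.1,0,0,0],[255,10.0,-3.4,-3.1,0,0,0],[255,11.56,-3.96,-3.1,0,0,0],[255,11.56,-3.96,-3.1,0,0,0],[255,11.56,-3.96,-3.1,0,0,0],[255,11.56,-3.96,-3.1,0,0,0]]
  ]
}}

```text
time: 16.55
ee_pos: [0.6445, -0.2217, 0.0994]
eef_rot: [0.815, -0.58, 0.001, -0.002]
ft_force: [0.1, -0.3, -2.5]
width: 0.0355
```

```bash
python3 go.py 0.645,-0.223,0.03 0.645,-0.223,0.0185; python3 - <<'E'
from bench import r
import cv2
cv2.imwrite("pics/s3.png",r.camera("scene"))
E
```

```text
t 16.55 p [ 0.6445 -0.2217  0.0994] f [ 0.07 -0.31 -2.51] w 0.0355
rot units [-0.047  0.016  0.051]
0.645,-0.223,0.03 [0.06  0.008 2.774]
0.645,-0.223,0.0185 [0.06  0.01  3.234]
```

View pics/s3.png

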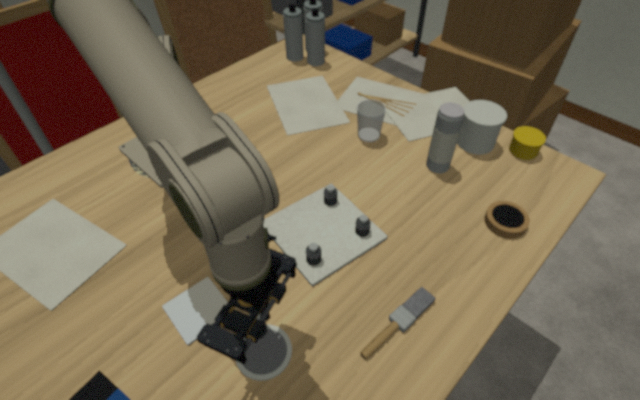

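>>> {"op": "carry_out", "data": {
  "commands": [
    [[255,0.06,0,1.2,0,0,0],[255,0.06,0,2.2,0,0,0],[255,0.06,0,2.8,0,0,0],[255,0.06,0,3.0,0,0,0],[255,0.06,0,3.2,0,0,0],[255,0.06,0,3.24,0,0,0],[255,0.06,0,3.24,0,0,0],[255,0.06,0,3.24,0,0,0]]
  ]
}}

```text
time: 17.6
ee_pos: [0.6456, -0.2232, 0.0191]
eef_rot: [0.815, -0.58, 0.001, -0.002]
ft_force: [0.2, 0.3, -2.2]
width: 0.0354
```

Not yet touching (still −2.2 N); 1 mm more.

>>> {"op": "carry_out", "data": {
  "commands": [
    [[255,0,0,0.04,0,0,0],[255,0,0,0.04,0,0,0],[255,0,0,0.04,0,0,0]]
  ]
}}

```text
time: 17.98
ee_pos: [0.6457, -0.2232, 0.0182]
eef_rot: [0.815, -0.58, 0.001, -0.002]
ft_force: [-0.5, -0.6, -2.3]
width: 0.0355
```

>>> {"op": "carry_out", "data": {
  "commands": [
    [[255,0,0,0.03,0,0,0],[255,0,0,0.03,0,0,0],[255,0,0,0.03,0,0,0]]
  ]
}}

```text
time: 18.35
ee_pos: [0.6458, -0.2232, 0.0182]
eef_rot: [0.815, -0.58, 0.001, -0.002]
ft_force: [-3.2, 1.8, 5.2]
width: 0.0354
```

In contact (+5 N). Release and retreat up.

>>> {"op": "carry_out", "data": {
  "commands": [
    [[0,0,0,0,0,0,0],[0,0,0,0,0,0,0],[0,0,0,0,0,0,0],[0,0,0,0,0,0,0],[0,0,0,0,0,0,0],[0,0,0,0,0,0,0],[0,0,0,-1.5,0,0,0],[0,0,0,-3.0,0,0,0],[0,0,0,-3.6,0,0,0],[0,0,0,-3.6,0,0,0],[0,0,0,-3.6,0,0,0]]
  ]
}}

```text
time: 19.73
ee_pos: [0.6445, -0.2233, 0.1064]
eef_rot: [0.815, -0.58, 0.0, -0.002]
ft_force: [-0.5, 0.3, -0.2]
width: 0.0867
```

```bash
python3 go.py 0.5715,-0.007,0.1 0.5715,-0.007,0.021; python3 - <<'E'
from bench import r
import cv2
cv2.imwrite("pics/w4.png",r.camera("wrist"))
E
```

```text
t 19.73 p [ 0.6445 -0.2233  0.1064] f [-0.5   0.35 -0.15] w 0.0867
rot units [-0.036  0.019  0.049]
0.5715,-0.007,0.1 [-9.129 -0.078  0.27 ]
0.5715,-0.007,0.021 [-9.124 -0.068  3.43 ]
```

View pics/w4.png

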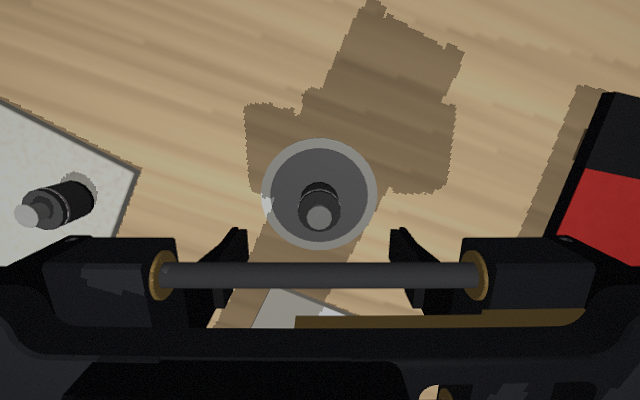

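The foot stands upright on the lid, about central (foot at (319,205), lid centre about (320,195)). Next the stiff foot P4.

>>> {"op": "carry_out", "data": {
  "commands": [
    [[0,-2,0,0,0,0,0],[0,-4,0,0,0,0,0],[0,-6,0,0,0,0,0],[0,-8,-0.08,0,0,0,0],[0,-9.13,-0.08,0,0,0,0],[0,-9.13,-0.08,0,0,0,0],[0,-9.13,-0.08,0,0,0,0],[0,-9.13,-0.08,0,0,0,0]]
  ]
}}

```text
time: 20.78
ee_pos: [0.5716, -0.0084, 0.1062]
eef_rot: [0.814, -0.581, -0.0, -0.001]
ft_force: [-0.7, -0.1, 0.0]
width: 0.087
```

```bash
python3 go.py 0.5715,-0.007,0.1 0.5715,-0.007,0.021; python3 - <<'E'
from bench import r
from h import *
i=r.camera_info("wrist")
im=r.camera("wrist"); cv2.imwrite("pics/w5.png",im)
E
```

```text
t 20.77 p [ 0.5716 -0.0084  0.1062] f [-0.73 -0.13  0.02] w 0.087
rot units [-0.026  0.022  0.026]
0.5715,-0.007,0.1 [-0.053 -0.015  0.248]
0.5715,-0.007,0.021 [-0.047 -0.008  3.408]
```

View pics/w5.png

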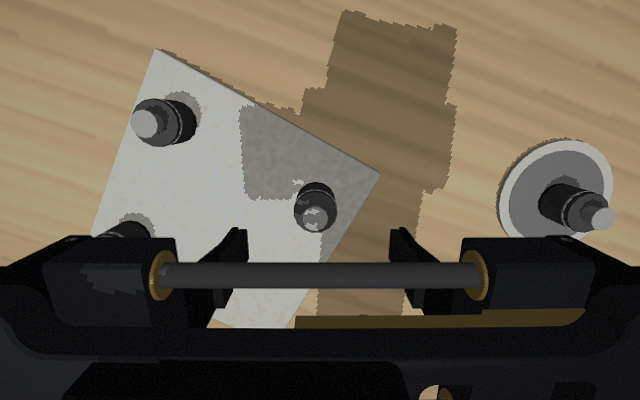

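P4 is between the fingers (cap at (314,217), lid foot still upright at right). Descend and grip.

>>> {"op": "carry_out", "data": {
  "commands": [
    [[0,-0.05,0,1.2,0,0,0],[0,-0.05,0,2.4,0,0,0],[0,-0.05,0,3.4,0,0,0],[0,-0.05,0,3.4,0,0,0],[0,-0.05,0,3.4,0,0,0]]
  ]
}}

```text
time: 21.45
ee_pos: [0.572, -0.007, 0.0223]
eef_rot: [0.814, -0.581, 0.0, -0.002]
ft_force: [0.0, -0.3, 0.9]
width: 0.0869
```

>>> {"op": "carry_out", "data": {
  "commands": [
    [[255,0,0,0,0,0,0],[255,0,0,0,0,0,0],[255,0,0,0,0,0,0],[255,0,0,0,0,0,0],[255,0,0,0,0,0,0],[255,0,0,0,0,0,0],[255,0,0,0,0,0,0],[255,0,0,0,0,0,0],[255,0,0,0,0,0,0],[255,0,0,0,0,0,0]]
  ]
}}

```text
time: 22.7
ee_pos: [0.5719, -0.0068, 0.0222]
eef_rot: [0.814, -0.581, 0.0, -0.002]
ft_force: [-1.2, 0.2, 0.6]
width: 0.036
```

```bash
python3 go.py 0.479,-0.257,0.1
```

```text
t 22.7 p [ 0.5719 -0.0068  0.0222] f [-1.16  0.21  0.56] w 0.036
rot units [-0.039  0.022  0.023]
0.479,-0.257,0.1 [ 8.243  6.764 -3.15 ]
```

>>> {"op": "carry_out", "data": {
  "commands": [
    [[255,0,0,-1.5,0,0,0],[255,0,0,-3.1,0,0,0],[255,0,0,-3.1,0,0,0],[255,1.6,1.3,-3.1,0,0,0],[255,3.2,2.6,-3.1,0,0,0],[255,4.8,3.9,-3.1,0,0,0],[255,6.4,5.2,-3.1,0,0,0],[255,8.0,6.5,-3.1,0,0,0],[255,8.24,6.76,-3.1,0,0,0],[255,8.24,6.76,-3.1,0,0,0],[255,8.24,6.76,-3.1,0,0,0]]
  ]
}}

```text
time: 24.08
ee_pos: [0.4796, -0.2552, 0.0983]
eef_rot: [0.815, -0.58, -0.0, -0.002]
ft_force: [0.2, 0.6, -1.6]
width: 0.0351
```

```bash
python3 go.py 0.479,-0.257,0.0182
```

```text
t 24.07 p [ 0.4796 -0.2552  0.0983] f [ 0.2   0.63 -1.56] w 0.0351
rot units [-0.039  0.033  0.048]
0.479,-0.257,0.0182 [0.07  0.056 3.205]
```

>>> {"op": "carry_out", "data": {
  "commands": [
    [[255,0.07,0.05,1.2,0,0,0],[255,0.07,0.05,2.2,0,0,0],[255,0.07,0.05,2.8,0,0,0],[255,0.07,0.05,3.0,0,0,0],[255,0.07,0.05,3.18,0,0,0],[255,0.07,0.05,3.2,0,0,0],[255,0.07,0.05,3.2,0,0,0],[255,0.07,0.05,3.2,0,0,0]]
  ]
}}

```text
time: 25.08
ee_pos: [0.4794, -0.2572, 0.0187]
eef_rot: [0.815, -0.58, 0.0, -0.002]
ft_force: [-0.5, 0.2, -1.7]
width: 0.0355
```

>>> {"op": "carry_out", "data": {
  "commands": [
    [[255,0,0,0.04,0,0,0],[255,0,0,0.04,0,0,0],[255,0,0,0.04,0,0,0]]
  ]
}}

```text
time: 25.45
ee_pos: [0.4795, -0.2572, 0.0182]
eef_rot: [0.815, -0.58, 0.0, -0.002]
ft_force: [-2.0, 1.2, 5.7]
width: 0.0356
```

>>> {"op": "carry_out", "data": {
  "commands": [
    [[0,0,0,0,0,0,0],[0,0,0,0,0,0,0],[0,0,0,0,0,0,0],[0,0,0,0,0,0,0],[0,0,0,0,0,0,0],[0,0,0,0,0,0,0],[0,0,0,-1.5,0,0,0],[0,0,0,-3.0,0,0,0],[0,0,0,-4.0,0,0,0],[0,0,0,-6,0,0,0],[0,0,0,-6,0,0,0]]
  ]
}}

```text
time: 26.82
ee_pos: [0.4811, -0.2585, 0.1722]
eef_rot: [0.815, -0.58, 0.004, -0.002]
ft_force: [-1.2, 1.1, -0.9]
width: 0.0869
```

```bash
python3 go.py 0.3,-0.55,0.22
```

```text
t 26.82 p [ 0.4811 -0.2585  0.1722] f [-1.16  1.13 -0.85] w 0.0869
rot units [-0.097 -0.037  0.046]
0.3,-0.55,0.22 [ 8.647 10.648 -1.976]
```

>>> {"op": "carry_out", "data": {
  "commands": [
    [[0,8.6,10.6,-2,0,0,0],[0,8.6,10.6,-2,0,0,0],[0,8.6,10.6,-2,0,0,0],[0,8.6,10.6,-2,0,0,0],[0,8.6,10.6,-2,0,0,0],[0,8.6,10.6,-2,0,0,0],[0,8.6,10.6,-2,0,0,0],[0,8.6,10.6,-2,0,0,0]]
  ]
}}

```text
time: 27.82
ee_pos: [0.3015, -0.5475, 0.2198]
eef_rot: [0.815, -0.579, 0.003, -0.003]
ft_force: [0.1, 0.7, -0.8]
width: 0.0871
```

```bash
python3 - <<'E'
from bench import r
from h import *
for n in("scene","side"):
    im=r.camera(n); cv2.imwrite(f"pics/{n}9.png",im); i=r.camera_info(n)
    print(n)
    m=(im.max(2)<75).astype(np.uint8)
    N,l,st,c=cv2.connectedComponentsWithStats(m)
    for k in range(1,N):
        if 60<st[k,4]<500:
            print(st[k][:4],onz(i,*c[k],.030).round(4)[:2],onz(i,*c[k],.026).round(4)[:2])
    for nm,P in(("lid",[.645,-.223,.008]),("tile",[.479,-.257,.008])): print(nm,proj(i,P).round(1))
E
```

```text
scene
[337   0  27   6] [-0.2426  1.054 ] [-0.2487  1.0613]
[436 117  32  21] [0.5431 0.6028] [0.541  0.6079]
[511 139   9  14] [0.7199 0.6461] [0.7187 0.6514]
[162 154  53  33] [ 0.1417 -0.0288] [ 0.1375 -0.027 ]
[427 157  22  16] [0.6093 0.4275] [0.6075 0.4317]
[325 190  12  16] [0.4797 0.1475] [0.4772 0.1503]
[486 217  38  21] [0.8405 0.3424] [0.8399 0.3461]
[356 220  14  17] [0.6003 0.1271] [0.5984 0.1298]
[237 250  14  13] [ 0.4631 -0.1158] [ 0.4605 -0.1143]
[186 295  20  21] [ 0.4851 -0.2593] [ 0.4826 -0.2586]
[251 335  22  27] [ 0.6524 -0.2276] [ 0.6508 -0.2268]
lid [262.9 350.9]
tile [197.6 308.8]
side
[342  73  23  15] [0.7344 0.6437] [0.7365 0.6499]
[ 0 74  7 25] [-0.3675  0.8626] [-0.3711  0.8699]
[396 116  26  16] [0.8269 0.3934] [0.8294 0.3983]
[392 127  33  13] [0.8041 0.342 ] [0.8065 0.3467]
[352 193  14  17] [0.5971 0.1272] [0.5984 0.1308]
[302 195  14  18] [0.4768 0.1461] [0.4775 0.1497]
[310 298  17  13] [ 0.4391 -0.126 ] [ 0.4396 -0.1238]
[423 317  23  26] [ 0.6401 -0.231 ] [ 0.6416 -0.2293]
[347 354  20  25] [ 0.4763 -0.2643] [ 0.477  -0.2628]
lid [432.4 333. ]
tile [355.6 368.8]
```

View pics/scene9.png

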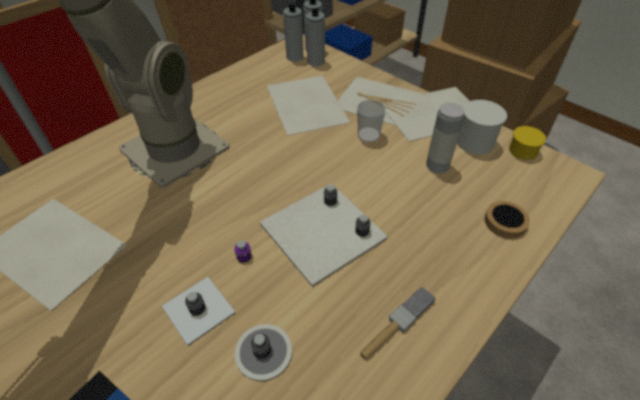

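View pics/side9.png

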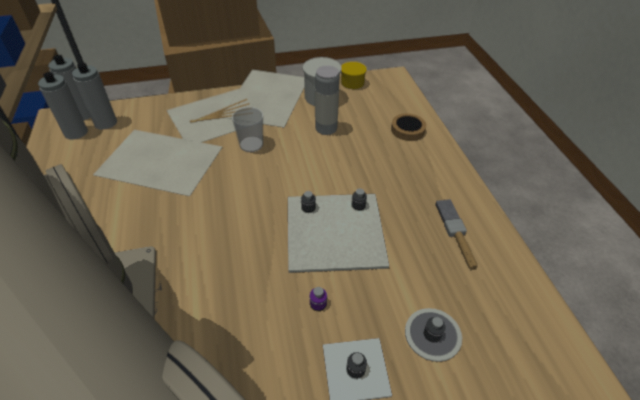

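```bash
python3 -c "
from bench import r
print(r.close_job())"
```

```text
the job is handed in; nothing more can be done
None
```

I pressed all four feet and moved the two odd ones: the softest now stands on the round lid and the stiffest on the square tile. I handed the job in at about 28 s of the 72 s allowed; it reports no verdict.

| Foot (start position, m) | Press reading | Result |
|---|---|---|
| 0.457, 0.018 | 6.3 N at about 5.6 mm sunk | softest, moved to the lid |
| 0.572, -0.007 | 7.2 N at about 1.4 mm sunk | stiffest, moved to the tile |
| 0.599, 0.128 | 8.7 N at about 4.5 mm sunk | matching, left in place |
| 0.478, 0.149 | 8.9 N at about 4.5 mm sunk | matching, left in place |

- **Depths:** These are taken from the nominal cap height of 62 mm. On the stiffest foot the force was already 3.3 N at 62.0 mm, so the depths are good to about 1 mm. The forces also vary by about 0.5 N, but the three groups are still clearly apart.
- **Placing:** Both final camera views show the two moved feet upright and near the centres. They measure within about 12 mm of them; the views disagree by up to 12 mm on the lid foot and 9 mm on the tile foot. Part of that comes from the assumed height, and it is well inside the 39 mm limit.
- **Left alone:** The two matching feet measure within 1 mm of their start positions. The spray can and mixing cup look unmoved in both views.

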